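# Clip a sensor board into the scanner nest

## Robot

A 6-joint arm with a two-finger parallel gripper is mounted at the origin on the work surface. World frame = base frame: x ahead of the robot, y to its left, z up, the work surface at z = 0. Lengths are in m, angles in rad, forces in N, time in s.
With the tool pointing down it reaches from about 0.3 to 0.85 m from the base axis. Payload 5.4 kg.
Tool frame: the origin (TCP) lies on the centre line of the jaws, within the pads' length; the fingertips stand 19 mm ahead of it and the grasp point (between the pads) is the TCP; z points along the fingers, y is the line along which they close (so a half turn about z gives the same grasp; the last joint's range is limited). The gripper opens to 85 mm and grips with 20 to 120 N. Pads are 22 mm wide; open, the fingers measure 114 mm over their backs; the gripper's body (76 mm by 85 mm) begins 54 mm behind the grasp point. The pads swing forward as they close: fully open they stand 13 mm farther back than shut.
Start: joints at [0.962, 0.158, 1.597, -0, 1.386, -0.21], TCP at [0.223, 0.53, 0.25] pointing down, gripper open.
Joint ranges: [-2.91, 2.91], [-0.94, 2.29], [0.18, 2.7], [-1.29, 4.43], [0.17, 2.64], [-3, 3]. Speed limits (rad/s): [2.57, 2.57, 3.14, 3.14, 3.14, 3.14].

## Interface

Orientations are given as a unit quaternion [x, y, z, w].
In Python, from station import ctrl gives the robot as it stands.
- The arm moves only by the tool servo_tool, never from a script. Its argument "steps" is a list that holds one entry, the list of rows, each a list of 7 numbers: the shift along the world's x, y, z as a fraction of full scale, then the turn, a rotation vector about the world's x, y, z as a fraction of full scale, then the finger opening in mm, from 0 to 85.4. A call has 1 to 10 rows; each row is the pose to reach, as a shift and turn from the pose commanded when the call began; what a row does not reach only later rows make up. Full scale, the value 1, is 0.5 m for a shift and 0.5 rad for a turn. A row lasts 1/12 s, in which the tool goes at most 41.7 mm and 7.16 degrees, less where a joint would pass 70% of its speed; a pose out of reach is approached as far as the arm can. A call with a number of a shift or a turn outside -1 to 1 is refused whole. A call with a gripper value outside its range is refused whole. The fingers move at their own pace and stop on an object; the grip force is fixed at half the most. Time passes only in rows, so rows that repeat a pose let the fingers close. It gives the time, the measured TCP pose, the force, the opening and the grip force at its end, in the units of the state.
- ctrl.read_state(): the state, without advancing time (a new reading comes with each control period).
- ctrl.get_image(name): name is "side" or "top"; returns a dict with "image" (480x640x3 uint8, red, green, blue), "fx", "fy", "cx", "cy" (pixels), "camera_from_world" (4x4, takes a point from world to camera coordinates). Camera axes: x right, y down, z forward; pixel columns grow to the right and rows downward; lengths in m; the calibration is good to about 2 mm. A picture is of the moment at which its call begins. There is no depth.
- ctrl.finish_job(): hands the job in; it is judged then, once.
The state is a dict: "t": time; "joint_positions": joint angles; "qvel": joint speeds; "effort": joint torques, N m; "tcp_pos": TCP position; "orientation": TCP orientation; "contact_force": force on the tool from outside, world axes, zero at the start; "wrist_torque": the same for the moment, N m; "gripper_width": finger opening in m; "grip_force": force on a finger pad.
Only numpy, scipy, OpenCV 4.12 (cv2) and the standard library are available. Lean on these libraries where they do the work, as an engineer would, in place of code of your own. Each camera call takes 0.05 s, during which the arm holds its last target. There are 200 camera calls.

## Task

Mount the green sensor board in the black nest on the bed: raise the spring clip by its red cross-bar until it stays up, slide the board nose first under the lips of the two rails until it is pressed lightly but firmly against the brass end stop, then lower the clip onto the board and let go. Treat the board gently: never jam or ram it, and guide the clip all the way down instead of letting it snap shut. Leave the other things on the bed where they are.

Things in the scene. Friction and masses are not known exactly. Their poses are not given: they have to be found in the camera images.
- nest: Black base plate, 190 x 90 x 10 mm, bolted down, elsewhere each time. Origin on its underside (bed height), on the centre line, at the middle of the end stop's range; +x is the way the board is slid in, z up. The plate runs from x = -115 to +75 mm. Two aluminium rails stand on it from x = -50 to -6 mm and guide the board's edges.
- stop_face (a point): Centre of the near face of the brass end stop (10 mm thick, 42 mm wide, 14 mm high, on the plate), 13 mm above the bed. It is clamped anywhere within 4 mm either way of the nest's origin along the nest's x. It does not give. A push of 5 N or so seats the board; much over 10 N is ramming.
- clip_hinge (a point): Middle of the clip's hinge pin, fixed on the nest at x = +34 mm, y = 0, 46 mm above the bed; the pin lies along the nest's y.
- clip (a joint): Lift angle of the spring clip, rad: 0 at its lower rest (arm level, reaching from the hinge towards the nest's -x), 1.2 raised fully. Its over-centre springs pull it shut below about 0.6, open above that; it stays at either rest. The pull at the cross-bar is about 6 N at the rests, nil midway. On a board it rests at about 0.05. Let go part-way, it snaps over.
- clip_grip (a point): Middle of the red plastic cross-bar at the free end of the clip's arm, to be gripped over its ends from above: 12 mm thick, 30 mm long along the nest's y. 72 mm from the hinge pin; level with the pin when the clip is down. The arm is 14 mm wide and 4 mm thick.
- clip_foot (a point): Centre of the underside of the rubber foot (15 mm across) on a spindle under the arm, 62 mm from the hinge and 33 mm below the arm; with the clip at 0 it is 12.6 mm above the bed, 2.6 mm clear of the bare plate. The springs press it on a board with about 7 N; pressing the clip down adds to that.
- board: Aluminium carrier plate 120 x 50 x 4 mm, on it a green circuit board 116 x 38 x 1.6 mm and a steel shield can near the tail; about 0.12 kg. Origin at the centre of the underside; +x points to the nose (the end with the white clamping patch), z up. It lies on one of two blue 2 mm mats. The clip's foot lands on the white patch, 5.6 mm above the underside.
- board_nose (a point): Middle of the board's nose edge, 60 mm ahead of its origin and 2 mm above the underside.
- board_can (a point): Centre of the shield can, 28 mm long (along the board's x), 24 mm wide, 18 mm high, standing on the circuit board from 5.6 to 23.6 mm above the underside; 35 mm behind the board's origin. The place to grip the board. When the board is home the can is well clear of the rails.
- pickup: Bystander: black sensor module 36 x 30 x 24 mm with a brass connector, on the other mat. Origin at the centre of its underside.
- bracket: Bystander: aluminium angle bracket 50 x 45 x 50 mm to the right of the nest. Origin on its underside below the upright leg.
- carton: Bystander: open cardboard box 110 x 170 x 55 mm, with a lid flap, to the left. Origin at the centre of its underside.
- rails: The pair of aluminium rails. Origin where they begin: on the centre line, on the plate's top (10 mm above the bed), 50 mm before the nest's origin. From there the inner walls are at y = +-26.8 mm; the lips, 16 to 18.5 mm above the bed, reach in to y = +-21.8 mm, leaving a groove 6 mm high for the carrier plate. Flared guides, 6 mm high, funnel in over the 18 mm before, from about y = +-35 mm.
Not all that is in view belongs to the job. Several things have the shape of the nest; the one meant has the colours described above.

How it is judged:
On the way, in this order (a step that is already met when the one before it is completed fails the run):
1. the clip is raised and stays up (value of joint clip above 1.05 rad), for 0.2 s.
2. the board, flat under the rails' lips, is pressed against the end stop with at least 2 N while the clip is up (contact force between board and stop above 2 N and value of joint clip above 0.9 rad and x of board_nose in the frame of stop_face above -0.0025 m and z of board_nose in the frame of nest below 0.015 m and angle between board's own z axis and vertical below 0.05 rad), for 0.1 s.
At the end, for the whole second after the job is handed in: The board lies flat in the nest under the rails' lips, its nose within 2.5 mm of the end stop and square to it within 0.06 rad; the clip is down with its foot bearing on the board with at least 4 N; all at rest (x of board_nose in the frame of stop_face above -0.0025 m and z of board_nose in the frame of nest below 0.0135 m and angle between the x axis of board and the x axis of nest, either way round below 0.06 rad and angle between board's own z axis and vertical below 0.04 rad and contact force between clip and board above 4 N and value of joint clip below 0.09 rad and linear speed of board below 0.01 m/s); the robot touches nothing.
It fails at once if the board rammed against the end stop or jammed in the rails: more than 16 N on the stop or 20 N on the rails (contact force between board and stop above 16 N or contact force between board and rails above 20 N).
It fails at once if the clip forced onto the board: more than 16 N between them (contact force between clip and board above 16 N).
It fails at once if the clip let go and snapping shut: closing faster than 5 rad/s (velocity of joint clip below -5 rad/s).
It fails at once if a bystander moved by more than 20 mm (distance of any of pickup, bracket, carton from where it was at the start of the episode above 0.02 m).
It also fails if it takes over 64 s, if anything falls off the work surface, if the arm or the gripper's body presses on something with over 40 N, if the wrist force passes 120 N, or if a joint passes its speed limit or range.

## Working session

There is one attempt and no reset: what is moved stays moved. The work goes in short steps, Python scripts to look and compute and a tool call to move; the robot and the scene stay as the last step left them, time stands still between calls to the robot, and variables do not carry over. Pictures are saved under pics/ and viewed, at most 11 in all, crops included, and the job is handed in when it is done.

Besides the shell and the picture viewer there is one more tool, called after "Emit:" as name(argument=value, ...) on one line, values as JSON. servo_tool: Moves the arm, as the interface text tells. Shift numbers are shares of 0.5 m and turn numbers shares of 0.5 rad, none past 1 either way. Its arguments: {"type":"object","properties":{"steps":{"type":"array"}},"required":["steps"]}

```bash
mkdir -p pics; ls
python3 - <<'E'
from station import ctrl
import cv2,numpy as np
s=ctrl.read_state();print({k:np.round(v,3) for k,v in s.items()})
for n in("side","top"):
    d=ctrl.get_image(n);cv2.imwrite(f"pics/{n}0.png",d["image"][:,:,::-1]);print(n,d["fx"],d["cx"],d["cy"]);print(np.round(d["camera_from_world"],3))
E
```

```text
pics
{'t': np.float64(0.0), 'joint_positions': array([ 0.962,  0.159,  1.598,  0.   ,  1.386, -0.21 ]), 'qvel': array([-0.001, -0.001,  0.002, -0.   ,  0.   , -0.   ]), 'effort': array([-2.0000e-03, -3.9599e+01, -3.3144e+01, -0.0000e+00,  8.0000e-03,
       -0.0000e+00]), 'tcp_pos': array([0.223, 0.529, 0.249]), 'orientation': array([ 0.198,  0.98 , -0.001, -0.   ]), 'contact_force': array([-0.118,  0.221, -0.609]), 'wrist_torque': array([-0.011, -0.061, -0.014]), 'grip_force': np.float64(0.0), 'gripper_width': np.float64(0.085)}
side 520.1118339487492 318.9930449693538 232.88764101338217
[[ 0.737 -0.676 -0.007 -0.403]
 [-0.481 -0.517 -0.708  0.313]
 [ 0.475  0.525 -0.706  1.126]
 [ 0.     0.     0.     1.   ]]
top 457.83078377393053 321.84016721390503 239.1576869916542
[[-1.200e-02 -1.000e+00  1.400e-02  1.000e-03]
 [-9.980e-01  1.100e-02 -6.300e-02  5.400e-01]
 [ 6.300e-02 -1.500e-02 -9.980e-01  1.003e+00]
 [ 0.000e+00  0.000e+00  0.000e+00  1.000e+00]]
```

View pics/top0.png

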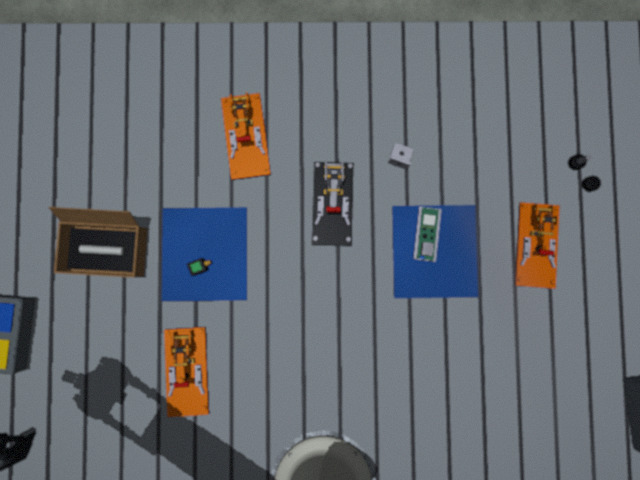

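View pics/side0.png

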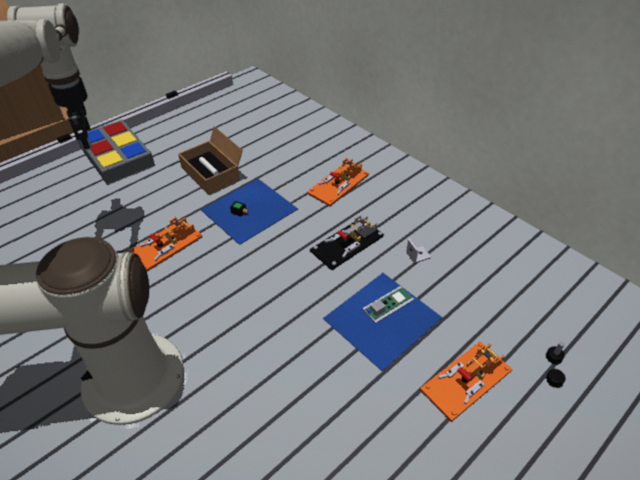

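The top view shows the black nest at about (333,204) pointing image-up (world +x), with its red bar at (333,210). The board is at (427,233) with its white patch up. The bracket is at (402,154), and the pickup and carton are on the left. The orange nests are decoys.

```bash
cat > h.py <<'E'
from station import ctrl
import cv2,numpy as np
def ray(d,px):
    M=d["camera_from_world"];R=M[:3,:3];o=-R.T@M[:3,3]
    v=R.T@np.array([(px[0]-d["cx"])/d["fx"],(px[1]-d["cy"])/d["fy"],1]);return o,v
def on(d,px,z):
    o,v=ray(d,px);return o+v*(z-o[2])/v[2]
def tri(a,b):
    A=np.zeros((3,3));B=np.zeros(3)
    for o,v in(a,b):
        v=v/np.linalg.norm(v);P=np.eye(3)-np.outer(v,v);A+=P;B+=P@o
    return np.linalg.solve(A,B)
def proj(d,p):
    c=d["camera_from_world"]@np.r_[p,1];return np.array([d["fx"]*c[0]/c[2]+d["cx"],d["fy"]*c[1]/c[2]+d["cy"]])
def big(m):
    c,_=cv2.findContours(m.astype(np.uint8),cv2.RETR_EXTERNAL,cv2.CHAIN_APPROX_NONE);return max(c,key=cv2.contourArea)
def rect(d,cnt,z):
    P=np.array([on(d,q,z)[:2] for q in cnt[:,0,:].astype(float)],np.float32)*1000
    return cv2.minAreaRect(P)
def roi(m,x0,y0,x1,y1):
    r=np.zeros_like(m);r[y0:y1,x0:x1]=m[y0:y1,x0:x1];return r
def cen(m):
    y,x=np.nonzero(m);return np.array([x.mean(),y.mean()]),len(x)
E
python3 - <<'E'
from h import *
t=ctrl.get_image("top");s=ctrl.get_image("side")
def hsv(d):return cv2.cvtColor(d["image"],cv2.COLOR_RGB2HSV).astype(int)
T,S=hsv(t),hsv(s)
dark=roi((T[...,2]<75),305,155,362,252)
dark=cv2.morphologyEx(dark.astype(np.uint8),cv2.MORPH_CLOSE,np.ones((9,9)))
dark=cv2.morphologyEx(dark,cv2.MORPH_OPEN,np.ones((9,9)))
print("nest",rect(t,big(dark),.010))
nb=lambda H:~((H[...,0]>100)&(H[...,0]<128)&(H[...,1]>120))
b=roi(nb(T),400,207,455,275);print("board",rect(t,big(b),.006),rect(t,big(b),.0076))
b2=roi(nb(S),355,280,420,330);print("boardside",rect(s,big(b2),.006))
wp=lambda H:(H[...,1]<40)&(H[...,2]>200)
for n,d,H,r in(("t",t,T,(415,207,445,230)),("s",s,S,(385,285,412,310))):
    c=cen(roi(wp(H),*r));print("white",c,on(d,c[0],.0076))
red=lambda H:((H[...,0]<6)|(H[...,0]>174))&(H[...,1]>150)&(H[...,2]>80)
ct=cen(roi(red(T),315,195,350,225));cs=cen(roi(red(S),310,215,385,265))
print("red",ct,cs,tri(ray(t,ct[0]),ray(s,cs[0])),on(t,ct[0],.050))
y=(lambda H:(H[...,0]>12)&(H[...,0]<30)&(H[...,1]>70))
a=t["image"][158:250,305:362];b=t["image"][200:270,400:456];c=s["image"][205:275,305:390]
r=lambda i:cv2.resize(i,(380,290),interpolation=cv2.INTER_CUBIC)
a=cv2.resize(a,(370,597),interpolation=cv2.INTER_CUBIC);
im=np.zeros((597,800,3),np.uint8);im[:,:370]=a;im[:290,380:760]=r(b);im[300:590,380:760]=r(c)
cv2.imwrite("pics/crop.png",im[:,:,::-1])
E
```

```text
nest ((620.5972900390625, -30.225940704345703), (87.61712646484375, 186.97120666503906), 87.82086944580078)
board ((550.3696899414062, -243.14918518066406), (53.7889518737793, 123.15105438232422), 82.2643051147461) ((550.253662109375, -242.7554931640625), (53.705318450927734, 122.95954132080078), 82.26432037353516)
boardside ((575.3734741210938, -237.63372802734375), (79.91578674316406, 172.045654296875), 79.0447006225586)
white (array([nan, nan]), 0) [nan nan nan]
white (array([398.2       , 296.53333333]), 60) [ 0.58226682 -0.24730102  0.0076    ]
red (array([332.77941176, 209.05882353]), 68) (array([342.32432432, 234.2972973 ]), 37) [ 0.60334101 -0.02928055  0.04793661] [ 0.60286321 -0.02903225  0.05      ]h.py:23: RuntimeWarning: Mean of empty slice.
  y,x=np.nonzero(m);return np.array([x.mean(),y.mean()]),len(x)
  ret = ret.dtype.type(ret / rcount)
```

View pics/crop.png

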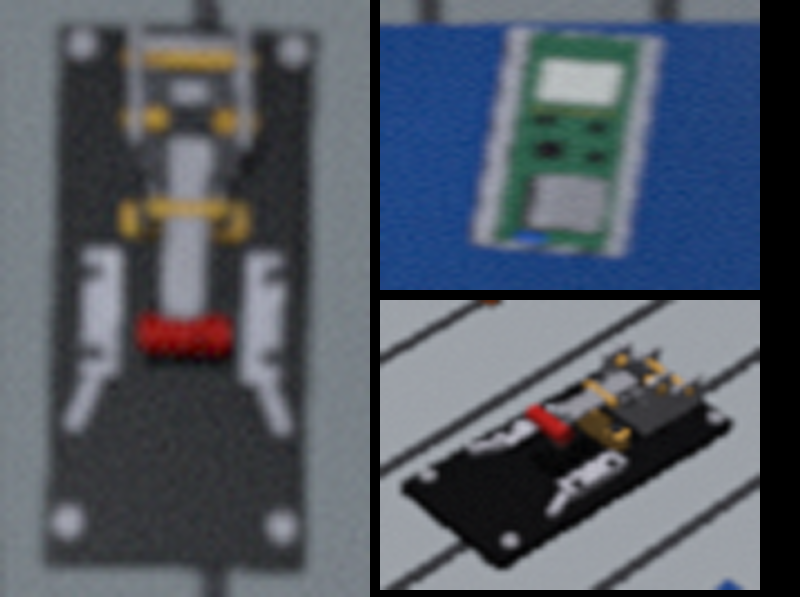

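The crop agrees with the measurements. The nest yaw is about -0.039 with its origin at about (0.6406,-0.031). The bar triangulates to (0.603,-0.029,0.048), against a predicted (0.6026,-0.0295,0.046). The board is at (0.550,-0.243) with yaw -0.135, and the white patch confirms that. I'm moving above the bar now.

Emit:
servo_tool(steps=[[[0.4,-0.6,0,0,0,0.72,85],[0.4,-0.6,0,0,0,0.72,85],[0.4,-0.6,0,0,0,0.72,85],[0.4,-0.6,0,0,0,0.72,85],[0.4,-0.6,0,0,0,0.72,85],[0.4,-0.6,0,0,0,0.72,85],[0.4,-0.6,0,0,0,0.72,85],[0.4,-0.6,0,0,0,0.72,85],[0.4,-0.6,0,0,0,0.72,85],[0.4,-0.6,0,0,0,0.72,85]]])

```text
t: 1.03
tcp_pos: [0.4264, 0.2249, 0.2504]
orientation: [0.023, 1.0, -0.001, 0.001]
contact_force: [0.2, -0.1, -0.1]
gripper_width: 0.0849
grip_force: 0.0
```

Emit:
servo_tool(steps=[[[0.36,-0.516,-0.2,0,0,0,60],[0.36,-0.516,-0.2,0,0,0,60],[0.36,-0.516,-0.2,0,0,0,60],[0.36,-0.516,-0.2,0,0,0,60],[0.36,-0.516,-0.2,0,0,0,60],[0.36,-0.516,-0.2,0,0,0,60],[0.36,-0.516,-0.2,0,0,0,60],[0.36,-0.516,-0.2,0,0,0,60],[0.36,-0.516,-0.2,0,0,0,60],[0.36,-0.516,-0.2,0,0,0,60]]])

```text
t: 1.87
tcp_pos: [0.6031, -0.0291, 0.1487]
orientation: [0.021, 1.0, 0.0, -0.001]
contact_force: [0.6, 0.7, 1.0]
gripper_width: 0.0598
grip_force: 0.0
```

Emit:
servo_tool(steps=[[[0,0,-0.08,0,0,0,60],[0,0,-0.13,0,0,0,60],[0,0,-0.16,0,0,0,60],[0,0,-0.18,0,0,0,60],[0,0,-0.195,0,0,0,60],[0,0,-0.206,0,0,0,60],[0,0,-0.206,0,0,0,60]]])

```text
t: 2.45
tcp_pos: [0.6032, -0.0276, 0.0472]
orientation: [0.019, 1.0, 0.0, -0.0]
contact_force: [-0.1, 0.8, 0.3]
gripper_width: 0.0602
grip_force: 0.0
```

Run:
```python
from h import *
s=ctrl.get_image("side");t=ctrl.get_image("top")
a=cv2.resize(s["image"][170:270,290:400],(440,400),interpolation=cv2.INTER_CUBIC);b=cv2.resize(t["image"][150:250,290:380],(360,400),interpolation=cv2.INTER_CUBIC)
cv2.imwrite("pics/g1.png",np.hstack([a,b])[:,:,::-1])
print(ctrl.read_state()["tcp_pos"])
```

```text
[ 0.60401297 -0.02808562  0.04835247]
```

View pics/g1.png

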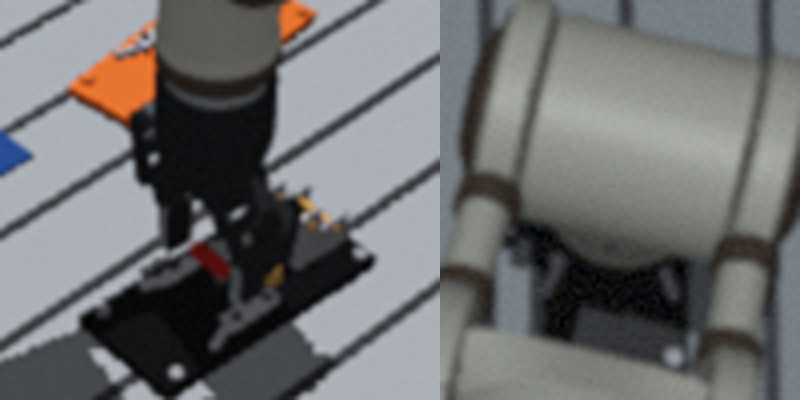

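The fingers straddle the red bar, with one on each side. Closing.

Emit:
servo_tool(steps=[[[0,0,0,0,0,0,40],[0,0,0,0,0,0,30],[0,0,0,0,0,0,26],[0,0,0,0,0,0,26],[0,0,0,0,0,0,26],[0,0,0,0,0,0,26]]])

```text
t: 3.05
tcp_pos: [0.6039, -0.0291, 0.0485]
orientation: [0.019, 1.0, -0.001, 0.001]
contact_force: [-2.1, -4.2, 6.7]
gripper_width: 0.028
grip_force: 59.0
```

Emit:
servo_tool(steps=[[[0.0016,0,0.0216,0,0,0,26],[0.0064,0,0.0426,0,0,0,26],[0.0144,-0.0006,0.0626,0,0,0,26],[0.0252,-0.001,0.0814,0,0,0,26],[0.0386,-0.0015,0.0982,0,0,0,26],[0.0544,-0.002,0.1128,0,0,0,26],[0.0724,-0.003,0.125,0,0,0,26],[0.0852,-0.0033,0.1314,0,0,0,26],[0.089,-0.0035,0.133,0,0,0,26],[0.089,-0.0035,0.133,0,0,0,26]]])

```text
t: 3.88
tcp_pos: [0.6488, -0.0308, 0.1145]
orientation: [0.02, 1.0, -0.001, 0.001]
contact_force: [1.2, -4.8, 2.5]
gripper_width: 0.0282
grip_force: 59.3
```

Run:
```python
from h import *
s=ctrl.get_image("side")
a=cv2.resize(s["image"][150:270,290:410],(480,480),interpolation=cv2.INTER_CUBIC)
cv2.imwrite("pics/g2.png",a[:,:,::-1])
print(ctrl.read_state()["tcp_pos"],ctrl.read_state()["contact_force"])
```

```text
[ 0.64853425 -0.03080276  0.11431093] [ 0.97457675 -4.67623085  1.12896117]
```

View pics/g2.png

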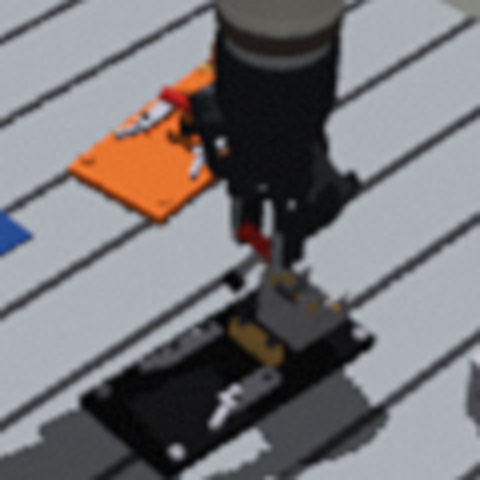

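The clip is up: bar at crop (255,240), foot (dark) at (233,280). Releasing and lifting off.

Emit:
servo_tool(steps=[[[0,0,0,0,0,0,60],[0,0,0,0,0,0,60],[0,0,0,0,0,0,60],[0,0,0,0,0,0,60],[0,0,0.08,0,0,0,60],[0,0,0.16,0,0,0,60],[0,0,0.2,0,0,0,60]]])

```text
t: 4.52
tcp_pos: [0.6494, -0.0298, 0.2188]
orientation: [0.019, 1.0, -0.0, 0.003]
contact_force: [1.1, -0.2, 1.1]
gripper_width: 0.06
grip_force: 0.0
```

Emit:
servo_tool(steps=[[[-0.27,-0.41,-0.05,0,0,-0.19,60],[-0.27,-0.41,-0.05,0,0,-0.19,60],[-0.27,-0.41,-0.05,0,0,-0.19,60],[-0.27,-0.41,-0.05,0,0,-0.19,60],[-0.27,-0.41,-0.05,0,0,-0.19,60],[-0.27,-0.41,-0.2,0,0,-0.19,60],[-0.27,-0.41,-0.2,0,0,-0.19,60],[-0.27,-0.41,-0.2,0,0,-0.19,60],[-0.27,-0.41,-0.2,0,0,-0.19,60]]])

```text
t: 5.27
tcp_pos: [0.5106, -0.2339, 0.1112]
orientation: [0.068, 0.998, 0.002, -0.003]
contact_force: [0.1, 0.2, -0.6]
gripper_width: 0.0602
grip_force: 0.0
```

Run:
```python
from h import *
s=ctrl.get_image("side");t=ctrl.get_image("top")
T=cv2.cvtColor(t["image"],cv2.COLOR_RGB2HSV).astype(int);S=cv2.cvtColor(s["image"],cv2.COLOR_RGB2HSV).astype(int)
red=lambda H:((H[...,0]<6)|(H[...,0]>174))&(H[...,1]>150)&(H[...,2]>80)
cs=cen(roi(red(S),310,180,385,265));ct=cen(roi(red(T),315,160,350,225));print(cs,ct)
if ct[1] and cs[1]: print(tri(ray(s,cs[0]),ray(t,ct[0])))
a=cv2.resize(s["image"][150:330,290:450],(480,540),interpolation=cv2.INTER_CUBIC)
cv2.imwrite("pics/g3.png",a[:,:,::-1])
st=ctrl.read_state();print(st["tcp_pos"],st["orientation"],st["contact_force"])
```

```text
(array([356.35135135, 208.02702703]), 37) (array([335.01369863, 182.46575342]), 73)
[ 0.64905114 -0.03186145  0.11426482]
[ 0.51410911 -0.23469916  0.11538034] [ 6.66372533e-02  9.97776617e-01 -3.25729892e-04  1.09234339e-03] [-0.3508977   0.2867852   1.03052718]
```

View pics/g3.png

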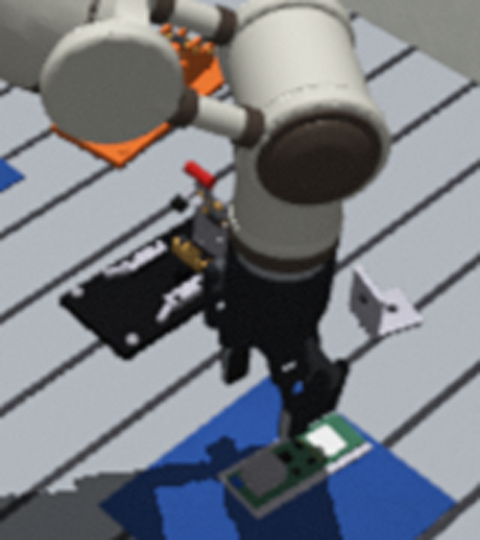

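The clip stays up, with the bar triangulated at (0.649,-0.032,0.114) as predicted. The gripper is over the can. Descending and gripping.

Emit:
servo_tool(steps=[[[0.003,-0.006,-0.07,0,0,0,60],[0.003,-0.006,-0.12,0,0,0,60],[0.003,-0.006,-0.15,0,0,0,60],[0.003,-0.006,-0.165,0,0,0,60],[0.003,-0.006,-0.169,0,0,0,60],[0.003,-0.006,-0.169,0,0,0,60]]])

```text
t: 5.87
tcp_pos: [0.5158, -0.238, 0.0308]
orientation: [0.066, 0.998, -0.001, 0.001]
contact_force: [0.4, 0.9, 0.7]
gripper_width: 0.06
grip_force: 0.0
```

Emit:
servo_tool(steps=[[[0,0,0,0,0,0,40],[0,0,0,0,0,0,28],[0,0,0,0,0,0,20],[0,0,0,0,0,0,20],[0,0,0,0,0,0,20],[0,0,0,0,0,0,20]]])

```text
t: 6.37
tcp_pos: [0.5154, -0.2387, 0.031]
orientation: [0.067, 0.998, -0.001, 0.001]
contact_force: [-0.5, 1.4, 6.6]
gripper_width: 0.0224
grip_force: 60.7
```

Emit:
servo_tool(steps=[[[0,0,0.03,0,0,0,20],[0,0,0.08,0,0,0,20],[0,0,0.12,0,0,0,20],[-0.089,0.427,0.12,0,0,0.192,20],[-0.089,0.427,0.12,0,0,0.192,20],[-0.089,0.427,0.12,0,0,0.192,20],[-0.089,0.427,0.12,0,0,0.192,20],[-0.089,0.427,0.12,0,0,0.192,20],[-0.089,0.427,0.12,0,0,0.192,20],[-0.089,0.427,0.12,0,0,0.192,20]]])

```text
t: 7.2
tcp_pos: [0.4684, -0.0217, 0.0889]
orientation: [0.017, 1.0, 0.0, -0.001]
contact_force: [0.7, -0.2, -0.6]
gripper_width: 0.0224
grip_force: 59.8
```

Run:
```python
from h import *
t=ctrl.get_image("top");s=ctrl.get_image("side")
T=cv2.cvtColor(t["image"],cv2.COLOR_RGB2HSV).astype(int)
a=cv2.resize(t["image"][150:310,270:400],(390,480),interpolation=cv2.INTER_CUBIC);b=cv2.resize(s["image"][190:310,250:350],(400,480),interpolation=cv2.INTER_CUBIC)
cv2.imwrite("pics/g4.png",np.hstack([a,b])[:,:,::-1])
st=ctrl.read_state();print(st["tcp_pos"],st["orientation"],st["contact_force"])
# predicted nose pixel
y=-0.039;z=st["tcp_pos"][2]-.0285
for p in([95,0],[95,25],[95,-25]):
    q=np.r_[st["tcp_pos"][:2]+np.array([np.cos(y)*p[0]-np.sin(y)*p[1],np.sin(y)*p[0]+np.cos(y)*p[1]])/1000,z+.004];print((proj(t,q)-[270,150])*3,(proj(s,q)-[250,190])*4+[390,0])
```

```text
[ 0.47011649 -0.02475733  0.08954834] [ 1.84383496e-02  9.99829850e-01 -3.92487065e-04  3.79591382e-04] [ 0.50450938 -0.91815059 -2.01284617]
[189.04074984 227.45039429] [715.90855793 186.55950558]
[153.80768592 226.44445485] [690.43958034 165.74643927]
[224.25148568 228.45569623] [741.90145233 207.80071296]
```

View pics/g4.png

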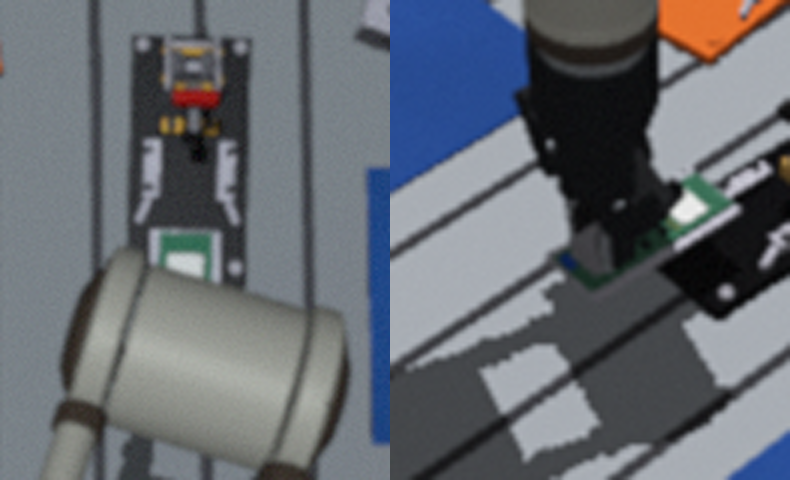

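The nose edge is visible at crop row ~229, columns 148–222, which is slightly left of the predicted centre of 189. I'll measure board against rails numerically.

```bash
cat > m.py <<'E'
from h import *
def meas(zb,r,zr=.0185):
    t=ctrl.get_image("top");g=cv2.cvtColor(t["image"],cv2.COLOR_RGB2GRAY).astype(float)
    def edges(y,x0,x1,z,th=110):
        v=g[y,x0:x1];i=np.nonzero(v>th)[0]
        f=lambda a,b:a+(th-v[a])/(v[b]-v[a])
        return on(t,(x0+f(i[0]-1,i[0]),y),z),on(t,(x0+f(i[-1]+1,i[-1]),y),z)
    for nm,rows,x0,x1,z in(("board",r,314,350,zb),("rails",range(198,211,3),314,352,zr)):
        L=[];
        for y in rows:
            a,b=edges(y,x0,x1,z);L.append(np.r_[(a+b)[:2]/2,(a-b)[1]])
        L=np.array(L)*1000;p=np.polyfit(L[:,0],L[:,1],1);print(nm,"centreline y=%.1f at x=%.1f slope %.3f"%(L[:,1].mean(),L[:,0].mean(),p[0]),"w",L[:,2].round(1))
    return t,g
E
python3 - <<'E'
from m import *
t,g=meas(.066,range(228,235))
print(g[222:236:2,314:350:2].astype(int));print(g[198:211:4,314:352:2].astype(int))
print(g[220:232,325:340].mean(1).round(), on(t,(331.5,226.5),.066))
E
```

```text
board centreline y=-29.1 at x=553.9 slope -0.213 w [54.  54.3 54.7 51.1 51.8 52.2 52.6]
rails centreline y=-30.7 at x=618.3 slope -0.015 w [68.7 63.1 72.8 69.3 69.4]
[[ 80 147  99  57  52  52  49  51  53  55  50  54  52  54  49  48 109 142]
 [ 62  95  63  55  72  80  75  68  64  63  62  58  54  56  52  51  68 118]
 [ 47  57  58  58 138 153 139 115 112 107 107  96 102  95 108 121  59  48]
 [ 56  57  55  65 149 140  94  90  90  88  90  92  91  89 138 166  79  42]
 [ 62  58  54  67 148 140  90  88  85  89  85  85  86  85 136 158  75  49]
 [ 84  79  65  75 153 142  91 107 111 103  99  97  97  91 146 144  62  50]
 [102  97  91  93 155 137 115 188 193 181 176 175 169 107 144 140  51  51]]
[[ 57  53 114 147 165  79  46  45  46  40  21  10  32  45  86 157 142  92
   42]
 [ 61  57 137 166 163  73  48  48  48  50  20  13  22  43  93 160 142 118
   48]
 [ 56  58 141 167 162  76  47  49  50  50  49  48  51  47 109 167 163 105
   40]
 [ 54  65 130 152 137  58  50  52  55  50  50  49  50  49 113 165 153  94
   45]]
[ 52.  52.  52.  52.  66.  95. 111. 102.  91.  90.  89.  90.] [ 0.56353256 -0.02518627  0.066     ]
```

The board is centred within about 1 mm of the rails' line and the nose is at x≈0.565, as predicted. Lowering to groove height.

Emit:
servo_tool(steps=[[[0,0.001,-0.05,0,0,0,20],[0,0.001,-0.08,0,0,0,20],[0,0.001,-0.095,0,0,0,20],[0,0.001,-0.102,0,0,0,20],[0,0.001,-0.102,0,0,0,20],[0,0.001,-0.102,0,0,0,20],[0,0.001,-0.102,0,0,0,20]]])

```text
t: 7.93
tcp_pos: [0.4706, -0.0247, 0.0389]
orientation: [0.019, 1.0, -0.0, 0.001]
contact_force: [-0.0, 0.7, -1.2]
gripper_width: 0.0222
grip_force: 60.0
```

Run:
```python
from m import *
st=ctrl.read_state();print(st["tcp_pos"],st["contact_force"])
t,g=meas(.015,range(226,237))
```

```text
[ 0.47061666 -0.02467245  0.03893844] [-0.0380032   0.74524996 -1.15211611]Traceback (most recent call last):
  File "<stdin>", line 3, in <module>
  File "m.py", line 11, in meas
    a,b=edges(y,x0,x1,z);L.append(np.r_[(a+b)[:2]/2,(a-b)[1]])
        ~~~~~^^^^^^^^^^^
  File "m.py", line 7, in edges
    return on(t,(x0+f(i[0]-1,i[0]),y),z),on(t,(x0+f(i[-1]+1,i[-1]),y),z)
                      ~^^^
IndexError: index 0 is out of bounds for axis 0 with size 0
```

Emit:
servo_tool(steps=[[[0.012,-0.0005,0,0,0,0,20],[0.024,-0.001,0,0,0,0,20],[0.036,-0.0014,0,0,0,0,20],[0.046,-0.0018,0,0,0,0,20],[0.054,-0.002,0,0,0,0,20],[0.06,-0.0024,0,0,0,0,20],[0.06,-0.0024,0,0,0,0,20]]])

```text
t: 8.57
tcp_pos: [0.5009, -0.0252, 0.0386]
orientation: [0.019, 1.0, -0.0, 0.001]
contact_force: [0.5, -0.0, 1.4]
gripper_width: 0.0225
grip_force: 60.3
```

Run:
```python
from h import *
t=ctrl.get_image("top");s=ctrl.get_image("side")
a=cv2.resize(t["image"][160:260,295:375],(384,480),interpolation=cv2.INTER_CUBIC);b=cv2.resize(s["image"][200:290,280:370],(400,480),interpolation=cv2.INTER_CUBIC)
cv2.imwrite("pics/g5.png",np.hstack([a,b])[:,:,::-1])
print(ctrl.read_state()["tcp_pos"])
```

```text
[ 0.50065985 -0.02520427  0.03860473]
```

View pics/g5.png

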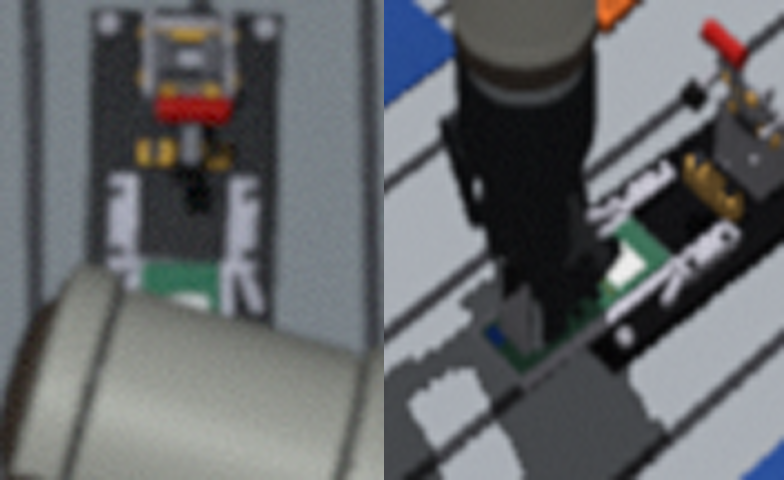

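The nose is at the rail mouth. The green strip spans columns 142–221 and the lips are at 137 and 228, so it is centred within about 0.5 mm. Sliding in.

Emit:
servo_tool(steps=[[[0.008,-0.0003,0,0,0,0,20],[0.016,-0.0006,0,0,0,0,20],[0.024,-0.001,0,0,0,0,20],[0.03,-0.0012,0,0,0,0,20],[0.03,-0.0012,0,0,0,0,20]]])

```text
t: 9.08
tcp_pos: [0.515, -0.0258, 0.0388]
orientation: [0.019, 1.0, -0.0, -0.0]
contact_force: [-1.6, 0.9, 5.6]
gripper_width: 0.0227
grip_force: 60.8
```

Emit:
servo_tool(steps=[[[0.008,-0.0003,0,0,0,0,20],[0.016,-0.0006,0,0,0,0,20],[0.024,-0.001,0,0,0,0,20],[0.032,-0.0012,0,0,0,0,20],[0.038,-0.0015,0,0,0,0,20],[0.038,-0.0015,0,0,0,0,20]]])

```text
t: 9.58
tcp_pos: [0.534, -0.0265, 0.0389]
orientation: [0.019, 1.0, -0.0, -0.0]
contact_force: [-2.5, 0.0, 6.5]
gripper_width: 0.0224
grip_force: 61.0
```

Emit:
servo_tool(steps=[[[0,0,0.0012,0,0,0,20],[0,0,0.0012,0,0,0,20],[0,0,0.0012,0,0,0,20]]])

```text
t: 9.83
tcp_pos: [0.5337, -0.0264, 0.0389]
orientation: [0.019, 1.0, -0.0, 0.0]
contact_force: [-0.1, 0.6, 3.1]
gripper_width: 0.0223
grip_force: 60.3
```

Emit:
servo_tool(steps=[[[0.002,-0.0001,0,0,0,0,20],[0.004,-0.0002,0,0,0,0,20],[0.006,-0.0003,0,0,0,0,20],[0.006,-0.0003,0,0,0,0,20]]])

```text
t: 10.17
tcp_pos: [0.5364, -0.0265, 0.0389]
orientation: [0.019, 1.0, 0.0, -0.001]
contact_force: [-1.8, -0.5, 5.5]
gripper_width: 0.0225
grip_force: 60.6
```

Emit:
servo_tool(steps=[[[0.002,-0.0001,0.0006,0,0,0,20],[0.004,-0.0002,0.0006,0,0,0,20],[0.006,-0.0003,0.0006,0,0,0,20],[0.006,-0.0003,0.0006,0,0,0,20]]])

```text
t: 10.5
tcp_pos: [0.5399, -0.0267, 0.039]
orientation: [0.019, 1.0, 0.0, 0.0]
contact_force: [-0.1, 0.3, 0.3]
gripper_width: 0.0227
grip_force: 60.2
```

Emit:
servo_tool(steps=[[[0.001,0,0,0,0,0,20],[0.002,-0.0001,0,0,0,0,20],[0.002,-0.0001,0,0,0,0,20]]])

```text
t: 10.75
tcp_pos: [0.5409, -0.0268, 0.039]
orientation: [0.019, 1.0, 0.0, 0.0]
contact_force: [-0.2, -1.2, -0.6]
gripper_width: 0.0224
grip_force: 60.0
```

Emit:
servo_tool(steps=[[[0.001,0,0,0,0,0,20],[0.002,-0.0001,0,0,0,0,20],[0.002,-0.0001,0,0,0,0,20]]])

```text
t: 11.0
tcp_pos: [0.5419, -0.0269, 0.0391]
orientation: [0.019, 1.0, 0.0, 0.0]
contact_force: [0.3, -0.4, -1.1]
gripper_width: 0.0222
grip_force: 60.0
```

Emit:
servo_tool(steps=[[[0.001,0,0,0,0,0,20],[0.002,-0.0001,0,0,0,0,20],[0.002,-0.0001,0,0,0,0,20]]])

```text
t: 11.25
tcp_pos: [0.5429, -0.0269, 0.0392]
orientation: [0.019, 1.0, -0.0, 0.0]
contact_force: [0.4, 0.1, -1.0]
gripper_width: 0.0226
grip_force: 60.0
```

Emit:
servo_tool(steps=[[[0.001,0,0,0,0,0,20],[0.002,-0.0001,0,0,0,0,20],[0.002,-0.0001,0,0,0,0,20]]])

```text
t: 11.5
tcp_pos: [0.5439, -0.027, 0.0392]
orientation: [0.019, 1.0, -0.0, 0.0]
contact_force: [0.1, 0.4, -1.4]
gripper_width: 0.0224
grip_force: 60.0
```

Emit:
servo_tool(steps=[[[0.001,0,0,0,0,0,20],[0.002,-0.0001,0,0,0,0,20],[0.002,-0.0001,0,0,0,0,20]]])

```text
t: 11.75
tcp_pos: [0.5449, -0.027, 0.0392]
orientation: [0.019, 1.0, -0.0, 0.0]
contact_force: [0.2, -0.1, -1.6]
gripper_width: 0.0226
grip_force: 60.0
```

Emit:
servo_tool(steps=[[[0.001,0,0,0,0,0,20],[0.002,-0.0001,0,0,0,0,20],[0.002,-0.0001,0,0,0,0,20]]])

```text
t: 12.0
tcp_pos: [0.5451, -0.027, 0.039]
orientation: [0.019, 1.0, 0.0, -0.001]
contact_force: [-3.3, 0.7, 0.4]
gripper_width: 0.0222
grip_force: 60.3
```

Contact at x≈0.545, which is inside the expected stop range. Pressing slightly more.

Emit:
servo_tool(steps=[[[0.0008,0,0,0,0,0,20],[0.0008,0,0,0,0,0,20],[0.0008,0,0,0,0,0,20]]])

```text
t: 12.25
tcp_pos: [0.5451, -0.027, 0.039]
orientation: [0.019, 1.0, 0.0, -0.001]
contact_force: [-6.0, -1.1, 2.5]
gripper_width: 0.0226
grip_force: 60.5
```

Emit:
servo_tool(steps=[[[0,0,0,0,0,0,20],[0,0,0,0,0,0,40],[0,0,0,0,0,0,60],[0,0,0,0,0,0,60],[0,0,0,0,0,0,60],[0,0,0.08,0,0,0,60],[-0.02,0,0.16,0,0,0,60],[-0.02,0,0.24,0,0,0,60],[-0.02,0,0.3,0,0,0,60],[-0.02,0,0.36,0,0,0,60]]])

```text
t: 13.08
tcp_pos: [0.5366, -0.0271, 0.2218]
orientation: [0.019, 1.0, -0.0, 0.001]
contact_force: [1.2, -0.8, -0.6]
gripper_width: 0.06
grip_force: 0.0
```

Run:
```python
from h import *
t=ctrl.get_image("top");s=ctrl.get_image("side")
a=cv2.resize(t["image"][160:280,295:375],(320,480),interpolation=cv2.INTER_CUBIC);b=cv2.resize(s["image"][190:290,280:380],(480,480),interpolation=cv2.INTER_CUBIC)
cv2.imwrite("pics/g6.png",np.hstack([a,b])[:,:,::-1])
print(ctrl.read_state()["tcp_pos"])
```

```text
[ 0.53981136 -0.02794077  0.22597516]
```

View pics/g6.png

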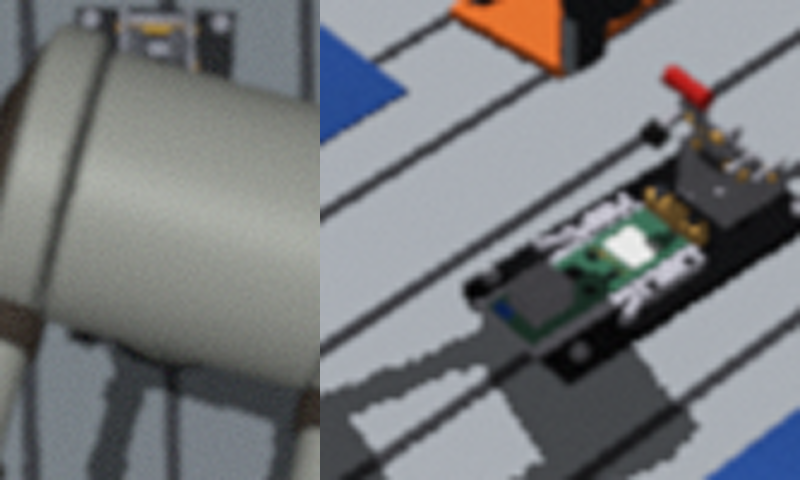

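The board is home: its nose touches the brass at about (690,215), and the clip is still up. Moving over the bar.

Emit:
servo_tool(steps=[[[0.08,-0.004,0.01,0,0,0,60],[0.15,-0.007,0.01,0,0,0,60],[0.2,-0.008,0.01,0,0,0,60],[0.226,-0.008,0.01,0,0,0,60],[0.226,-0.008,0.01,0,0,0,60],[0.226,-0.008,0.01,0,0,0,60],[0.226,-0.008,0.01,0,0,0,60]]])

```text
t: 13.77
tcp_pos: [0.6483, -0.0309, 0.2234]
orientation: [0.019, 1.0, 0.0, -0.001]
contact_force: [0.3, 0.0, 0.9]
gripper_width: 0.0601
grip_force: 0.0
```

Run:
```python
from h import *
s=ctrl.get_image("side")
for _ in range(3): ctrl.get_image("side")
st=ctrl.read_state();print(st["tcp_pos"],st["contact_force"],st["t"])
S=cv2.cvtColor(s["image"],cv2.COLOR_RGB2HSV).astype(int)
print(cen(roi(((S[...,0]<6)|(S[...,0]>174))&(S[...,1]>150)&(S[...,2]>80),310,180,385,265)))
```

```text
[ 0.64859202 -0.03100889  0.22438856] [-0.49543005  0.28412496 -0.7834183 ] 13.9667
(array([355.375, 207.   ]), 8)
```

Emit:
servo_tool(steps=[[[0.002,-0.001,-0.07,0,0,0,60],[0.002,-0.001,-0.13,0,0,0,60],[0.002,-0.001,-0.17,0,0,0,60],[0.002,-0.001,-0.2,0,0,0,60],[0.002,-0.001,-0.215,0,0,0,60],[0.002,-0.001,-0.219,0,0,0,60],[0.002,-0.001,-0.219,0,0,0,60]]])

```text
t: 14.55
tcp_pos: [0.6501, -0.0316, 0.115]
orientation: [0.019, 1.0, -0.0, 0.0]
contact_force: [0.4, -1.1, 0.8]
gripper_width: 0.0603
grip_force: 0.0
```

Emit:
servo_tool(steps=[[[0,0,0,0,0,0,45],[0,0,0,0,0,0,34],[0,0,0,0,0,0,26],[0,0,0,0,0,0,26],[0,0,0,0,0,0,26],[0,0,0,0,0,0,26]]])

```text
t: 15.05
tcp_pos: [0.6512, -0.0311, 0.1168]
orientation: [0.019, 1.0, 0.0, 0.001]
contact_force: [-1.7, 1.9, 6.2]
gripper_width: 0.0284
grip_force: 59.0
```

Emit:
servo_tool(steps=[[[-0.0132,0.0005,-0.0058,0,0,0,26],[-0.0256,0.001,-0.013,0,0,0,26],[-0.0428,0.0017,-0.026,0,0,0,26],[-0.058,0.0023,-0.0414,0,0,0,26],[-0.0706,0.0027,-0.059,0,0,0,26],[-0.0804,0.0031,-0.0782,0,0,0,26],[-0.0854,0.0033,-0.0916,0,0,0,26],[-0.089,0.0035,-0.1056,0,0,0,26],[-0.089,0.0035,-0.1056,0,0,0,26],[-0.089,0.0035,-0.1056,0,0,0,26]]])

```text
t: 15.88
tcp_pos: [0.6053, -0.0294, 0.0613]
orientation: [0.019, 1.0, 0.0, -0.001]
contact_force: [-1.8, 4.6, 0.1]
gripper_width: 0.0282
grip_force: 63.4
```

Run:
```python
from h import *
s=ctrl.get_image("side");S=cv2.cvtColor(s["image"],cv2.COLOR_RGB2HSV).astype(int)
st=ctrl.read_state();print(st["tcp_pos"],st["contact_force"],st["wrist_torque"])
a=cv2.resize(s["image"][170:270,290:410],(720,600),interpolation=cv2.INTER_CUBIC)
cv2.imwrite("pics/g7.png",a[:,:,::-1])
```

```text
[ 0.60529396 -0.02936267  0.06146269] [-1.24116121  4.28498901 -0.62260565] [ 0.54175507  0.01098298 -0.14376576]
```

View pics/g7.png

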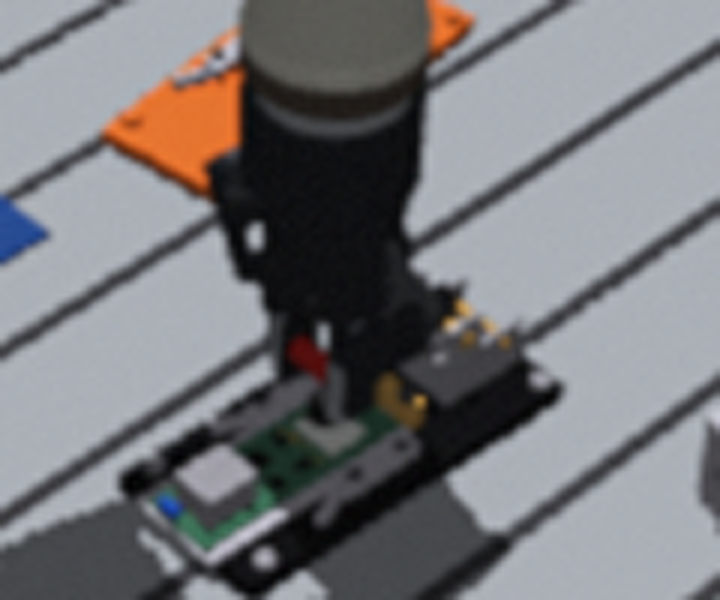

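The clip is held in the grip just above the white patch, with the foot at about (330,410). Lowering in small steps and watching the force.

Emit:
servo_tool(steps=[[[-0.0004,0,-0.003,0,0,0,26],[-0.0008,0,-0.006,0,0,0,26],[-0.001,0,-0.009,0,0,0,26],[-0.001,0,-0.009,0,0,0,26]]])

```text
t: 16.27
tcp_pos: [0.6045, -0.0293, 0.0569]
orientation: [0.019, 1.0, 0.0, -0.001]
contact_force: [-2.8, 4.4, -0.5]
gripper_width: 0.0281
grip_force: 63.4
```

Emit:
servo_tool(steps=[[[0,0,-0.001,0,0,0,26],[0,0,-0.002,0,0,0,26],[0,0,-0.002,0,0,0,26]]])

```text
t: 16.52
tcp_pos: [0.6044, -0.0293, 0.0559]
orientation: [0.019, 1.0, 0.0, -0.001]
contact_force: [-3.8, 4.1, 0.8]
gripper_width: 0.0283
grip_force: 63.3
```

Emit:
servo_tool(steps=[[[0,0,-0.001,0,0,0,26],[0,0,-0.002,0,0,0,26],[0,0,-0.002,0,0,0,26]]])

```text
t: 16.77
tcp_pos: [0.6043, -0.0293, 0.0549]
orientation: [0.019, 1.0, 0.0, -0.001]
contact_force: [-3.8, 3.7, -0.1]
gripper_width: 0.0283
grip_force: 63.3
```

Emit:
servo_tool(steps=[[[-0.0005,0,-0.001,0,0,0,26],[-0.001,0,-0.002,0,0,0,26],[-0.001,0,-0.002,0,0,0,26]]])

```text
t: 17.02
tcp_pos: [0.6042, -0.0293, 0.054]
orientation: [0.019, 1.0, 0.0, -0.001]
contact_force: [-2.1, 4.1, -1.0]
gripper_width: 0.0283
grip_force: 63.2
```

Emit:
servo_tool(steps=[[[0,0,-0.0008,0,0,0,26],[0,0,-0.0016,0,0,0,26],[0,0,-0.0016,0,0,0,26]]])

```text
t: 17.27
tcp_pos: [0.6041, -0.0293, 0.0533]
orientation: [0.019, 1.0, 0.0, -0.001]
contact_force: [-4.4, 5.1, -0.2]
gripper_width: 0.0283
grip_force: 63.2
```

Emit:
servo_tool(steps=[[[-0.0005,0,-0.0005,0,0,0,26],[-0.001,0,-0.001,0,0,0,26],[-0.001,0,-0.001,0,0,0,26]]])

```text
t: 17.52
tcp_pos: [0.6041, -0.0294, 0.0529]
orientation: [0.019, 1.0, 0.0, -0.0]
contact_force: [-3.0, 4.3, -0.8]
gripper_width: 0.0282
grip_force: 63.1
```

Emit:
servo_tool(steps=[[[0,0,-0.0005,0,0,0,26],[0,0,-0.001,0,0,0,26],[0,0,-0.001,0,0,0,26]]])

```text
t: 17.77
tcp_pos: [0.604, -0.0294, 0.0524]
orientation: [0.019, 1.0, 0.0, -0.0]
contact_force: [-2.4, 4.7, -1.7]
gripper_width: 0.0283
grip_force: 63.1
```

Emit:
servo_tool(steps=[[[0,0,-0.0005,0,0,0,26],[0,0,-0.001,0,0,0,26],[0,0,-0.001,0,0,0,26]]])

```text
t: 18.02
tcp_pos: [0.604, -0.0294, 0.0519]
orientation: [0.019, 1.0, 0.0, -0.0]
contact_force: [-1.5, 4.8, -0.9]
gripper_width: 0.0283
grip_force: 63.1
```

Emit:
servo_tool(steps=[[[0,0,-0.0005,0,0,0,26],[0,0,-0.001,0,0,0,26],[0,0,-0.001,0,0,0,26]]])

```text
t: 18.27
tcp_pos: [0.6039, -0.0294, 0.0514]
orientation: [0.019, 1.0, 0.0, -0.0]
contact_force: [-3.4, 3.6, -1.1]
gripper_width: 0.0282
grip_force: 63.1
```

Emit:
servo_tool(steps=[[[0,0,-0.0005,0,0,0,26],[0,0,-0.001,0,0,0,26],[0,0,-0.001,0,0,0,26]]])

```text
t: 18.52
tcp_pos: [0.6039, -0.0294, 0.0508]
orientation: [0.019, 1.0, 0.0, -0.0]
contact_force: [-2.3, 4.6, -0.1]
gripper_width: 0.0279
grip_force: 63.0
```

Emit:
servo_tool(steps=[[[0,0,-0.0005,0,0,0,26],[0,0,-0.001,0,0,0,26],[0,0,-0.001,0,0,0,26]]])

```text
t: 18.77
tcp_pos: [0.6039, -0.0294, 0.0506]
orientation: [0.019, 1.0, 0.0, -0.001]
contact_force: [-2.7, 3.8, 1.2]
gripper_width: 0.0282
grip_force: 63.2
```

The tool has stalled (0.2 mm for 0.5 mm commanded) and the force is turning upward, so the foot bears on the board. Releasing.

Emit:
servo_tool(steps=[[[0,0,-0.0004,0,0,0,26],[0,0,-0.0004,0,0,0,30],[0,0,-0.0004,0,0,0,40],[0,0,-0.0004,0,0,0,60],[0,0,-0.0004,0,0,0,60],[0,0,-0.0004,0,0,0,60]]])

```text
t: 19.27
tcp_pos: [0.6047, -0.0304, 0.0508]
orientation: [0.019, 1.0, -0.0, 0.001]
contact_force: [0.6, 0.0, 0.7]
gripper_width: 0.0598
grip_force: 0.0
```

Emit:
servo_tool(steps=[[[0,0,0.05,0,0,0,60],[0,0,0.12,0,0,0,60],[0,0,0.2,0,0,0,60],[-0.3,0,0.3,0,0,0,60],[-0.3,0,0.3,0,0,0,60],[-0.3,0,0.3,0,0,0,60],[-0.3,0,0.3,0,0,0,60],[-0.3,0,0.3,0,0,0,60],[-0.3,0,0.3,0,0,0,60],[-0.3,0,0.3,0,0,0,60]]])

```text
t: 20.1
tcp_pos: [0.4549, -0.0302, 0.2008]
orientation: [0.019, 1.0, -0.0, 0.001]
contact_force: [0.1, 0.0, 0.2]
gripper_width: 0.0602
grip_force: 0.0
```

Run:
```python
from h import *
t=ctrl.get_image("top");s=ctrl.get_image("side")
T=cv2.cvtColor(t["image"],cv2.COLOR_RGB2HSV).astype(int);S=cv2.cvtColor(s["image"],cv2.COLOR_RGB2HSV).astype(int)
red=lambda H:((H[...,0]<6)|(H[...,0]>174))&(H[...,1]>150)&(H[...,2]>80)
cs=cen(roi(red(S),310,180,385,265));ct=cen(roi(red(T),315,160,350,225));print(cs,ct)
if ct[1] and cs[1]: print(tri(ray(s,cs[0]),ray(t,ct[0])))
a=cv2.resize(t["image"][160:260,295:375],(384,480),interpolation=cv2.INTER_CUBIC);b=cv2.resize(s["image"][200:290,290:380],(400,480),interpolation=cv2.INTER_CUBIC)
cv2.imwrite("pics/g8.png",np.hstack([a,b])[:,:,::-1])
```

```text
(array([342.36842105, 233.26315789]), 38) (array([332.91935484, 209.03225806]), 62)
[ 0.60295676 -0.02949993  0.05216433]
```

View pics/g8.png

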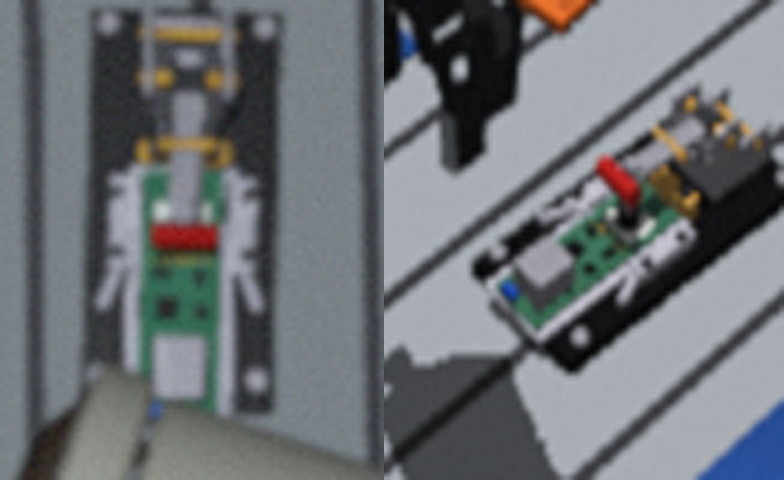

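The board is square and against the brass stop, and the foot is on the white patch. The bar is 4 mm higher than at its bare rest, which gives a clip angle of about 0.05–0.06. The arm is clear, so I'm handing in.

```bash
python3 -c "
from station import ctrl
print(ctrl.finish_job())"
```

```text
the job is handed in; nothing more can be done
None
```

I mounted the board against the brass stop with about 6 N of push, lowered the clip onto it under control, and handed the job in at about 20 s; the hand-in call gave no verdict back.

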